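# Isolate and draw the fuse carrier

### The arm

A 6-joint arm with a two-finger parallel gripper is mounted at the origin on a cart in front of the work surface, level with it; the furniture and walls round the work are solid. World frame = base frame: x ahead of the robot, y to its left, z up, the work surface at z = 0. Lengths are in m, angles in rad, forces in N, time in s.
With the tool pointing down it reaches from about 0.35 to 0.925 m from the base axis. Payload 6.4 kg.
Tool frame: the origin (TCP) lies at the very end of the fingers, on their centre line; the grasp point (between the pads) lies 19 mm behind it; x points along the fingers, y is the direction in which the jaws open and shut, and the axes are right-handed (so a half turn about x gives the same grasp; the last joint's range is limited). The gripper opens to 85 mm and grips with 20 to 120 N. Pads are 22 mm wide; open, the fingers measure 114 mm over their backs; the gripper's body (76 mm by 85 mm) begins 54 mm behind the grasp point. The pads swing forward as they close: fully open they stand 13 mm farther back than shut.
Start: joints at [-1.368, 0.245, 1.558, -0, 1.339, -0.174], TCP at [0.239, -0.604, 0.231] pointing down, gripper open.
Joint ranges: [-3.13, 3.13], [-1.02, 2.26], [0.13, 2.54], [-0.95, 4.09], [0.21, 2.88], [-2.74, 2.74]. Speed limits (rad/s): [2.57, 2.57, 3.14, 3.14, 3.14, 3.14].

### API

Orientations are given as a 3x3 rotation matrix whose columns are the frame's x, y, z axes.
In Python, from bench import observe, get_image, sign_off gives the robot as it stands.
- The arm moves only by the shell command python3 -m creep 'ROWS' [OPENING] [FORCE]. ROWS is JSON, a list of rows, each a list of 2 entries, a list of its own where there are three numbers: the shift along the tool's x, y, z in cm, then the turn about the tool's x in rad. A call has 1 to 12 rows; each row shifts and turns the commanded pose from where the row before left it, along the tool's axes as they then stand; what a row does not reach is not made up. A row lasts 1/10 s, in which the tool goes at most 50 mm and 8.59 degrees, less where a joint would pass 70% of its speed; a pose out of reach is approached as far as the arm can. A call with a gripper value outside its range is refused whole. OPENING is the opening in per cent of the stroke, from 0 (shut) to 100 (fully open), set as the call begins (- or left out, the last holds). The fingers move at their own pace and stop on an object; FORCE is the grip in N (left out, the last holds). Time passes only in rows, so rows that do not move let the fingers close. It gives the time, the measured TCP pose, the force and the opening at its end, in the units of the state.
- observe(): the state, without advancing time (a new reading comes with each control period).
- get_image(name): name is "scene" or "top"; returns a dict with "frame" (400x640x3 uint8, red, green, blue), "depth" (400x640 float32, m along the optical axis (not along the pixel's ray), 0 where there is no reading), "fx", "fy", "cx", "cy" (pixels), "world_from_camera" (4x4, takes a point from camera to world coordinates). Camera axes: x right, y up, looking along -z (the intrinsics and any distortion apply to the point x, -y, -z); pixel columns grow to the right and rows downward; lengths in m; the calibration is good to about 2 mm. A picture is of the moment at which its call begins.
- sign_off(): hands the job in, once; it reports no verdict.
The state is a dict: "clock": time; "q": joint angles; "qd": joint speeds; "joint_efforts": joint torques, N m; "ee_pos": TCP position; "orientation": TCP orientation; "ft_force": force on the tool from outside, world axes, zero at the start; "moment": the same for the moment, N m; "gripper_width": finger opening in m.
Only numpy, scipy, OpenCV 4.12 (cv2) and the standard library are available. Lean on these libraries where they do the work, as an engineer would, in place of code of your own. Each camera call takes 0.05 s, during which the arm holds its last target.

### The job

Make the bag sealer's switch-fuse unit safe: first push the isolator lever fully over to its off side, away from the robot. Then pinch together the two side catches of the carrier that has the cartridge fuse on its top, lift that carrier straight up out of its base, and finish while still holding it in the air, catches pinched, upright and still, with its foot at least 5 cm above the base it came out of. Leave the flat-topped blank carrier seated where it is.

Things in the scene. Friction and masses are not known exactly. Their poses are not given: they have to be found in the camera images.
- switch_unit: switch-fuse unit screwed to the worktop: grey plate 100 (x) x 300 (y) x 8 mm; origin at the centre of the plate's underside; its x axis points away from the operator's side, y to the left along the row, z up. Isolator lever at y = +115 mm; two equal black fuse bases at y = +10 and y = -100 mm, each 60 (x) x 70 (y) mm, their tops 48 mm above the worktop. Either base may hold either carrier.
- isolator (a joint): angle of the isolator lever, rad: 0 = on, leaning 0.5 rad from upright towards the robot's side (switch_unit -x); 1.0 = fully off, leaning 0.5 rad the other way (+x). Stiff enough to stay where it is left; under 2 N at the ball moves it. May start slightly off 0. Pivot 30 mm above the worktop, in the middle of the plate's depth.
- isolator_tip (a point): centre of the black ball, 26 mm across, at the end of the isolator lever's 10 mm rod, 80 mm from the pivot; about 100 mm above the worktop at either end of its swing, 110 mm mid-way
- fuse_carrier_grip (a point): the grey carrier with a white cartridge fuse (16 mm thick, 40 mm long, metal end caps) lying on top. Point: midway between its two thumb paddles, half-way up them, 62 mm above the carrier's foot, 70 mm above the worktop when seated. Axes as switch_unit's when seated. The base's top is 22 mm below the point, the fuse's top 32 mm above it. Mass 0.13 to 0.23 kg.
- blank_carrier_grip (a point): the same point of the flat-topped blank carrier: same size, material and catches, but no fuse on top; it stays seated in the other base.
- fuse_carrier_left (a joint): travel of the left (+y) catch, m: 0 = out, 0.006 = fully in; sprung outward, 2.4 N to start, 7 N fully in. Its thumb paddle is 30 mm wide (x), 36 mm tall, centred on the grip point's height, over 25 mm clear outside. The two paddles are 54 mm over their outer faces, 42 mm fully pinched. Catches out, noses hook under lips in the base; it lifts once both are in 5 mm or more.
- fuse_carrier_right (a joint): the same for the right (-y) catch of the fuse carrier

How it is judged:
On the way, in this order (a step that is already met when the one before it is completed fails the run):
1. the isolator lever is pushed fully over to off (value of joint isolator above 0.85 rad), for 0.1 s.
2. both catches of the fuse carrier are pinched in while it is still seated (value of joint each of fuse_carrier_left, fuse_carrier_right above 0.0035 m and z of fuse_carrier_grip in the frame of switch_unit below 0.08 m), for 0.05 s.
At the end, for the whole second after the job is handed in: The lever is past 0.85 rad; the fuse carrier hangs in the fingers only, both catches pressed more than 3.5 mm, its foot at least 40 mm above the base top, within 0.3 rad of upright, slower than 30 mm/s; the blank carrier is within 8 mm of where it was (value of joint isolator above 0.85 rad and value of joint each of fuse_carrier_left, fuse_carrier_right above 0.0035 m and z of fuse_carrier_grip in the frame of switch_unit above 0.15 m and angle between fuse_carrier_grip's own z axis and vertical below 0.3 rad and contact force between fuse_carrier and the fingers above 2 N and contact force between fuse_carrier and switch_unit below 0.2 N and contact force between fuse_carrier and blank_carrier below 0.2 N and linear speed of fuse_carrier below 0.03 m/s and distance of blank_carrier_grip from where it was at the start of the episode below 0.008 m); the arm keeps its last pose, push and grip.
It fails at once if the fuse carrier is drawn before the isolator is off (value of joint isolator below 0.8 rad and z of fuse_carrier_grip in the frame of switch_unit above 0.09 m).
It fails at once if the blank carrier is pulled out of its base (distance of blank_carrier_grip from where it was at the start of the episode above 0.012 m).
It also fails if it takes over 38 s, if anything falls off the work surface, if the arm or the gripper's body presses on something with over 40 N, if the wrist force passes 120 N, or if a joint passes its speed limit or range.

## Working session

There is one attempt and no reset: what is moved stays moved. The work goes in short steps, Python scripts to look and compute and a shell command to move; the robot and the scene stay as the last step left them, time stands still between calls to the robot, and variables do not carry over. Pictures are saved under pics/ and viewed, and the job is handed in when it is done.

```bash
ls; mkdir -p pics; cat > h.py <<'E'
import numpy as np, cv2
from bench import observe, get_image, sign_off
def snap(n,f):
    d=get_image(n); cv2.imwrite(f,d["frame"][:,:,::-1]); np.savez('/tmp/'+n+'.npz',**d); return d
def pts(d):
    h,w=d["depth"].shape; v,u=np.mgrid[:h,:w]; z=d["depth"]
    p=np.stack([(u-d["cx"])/d["fx"]*z,-(v-d["cy"])/d["fy"]*z,-z,np.ones_like(z)],-1)
    return (p@np.array(d["world_from_camera"]).T)[...,:3]
def ray(d,u,v,zz):
    T=np.array(d["world_from_camera"]); r=T[:3,:3]@np.array([(u-d["cx"])/d["fx"],-(v-d["cy"])/d["fy"],-1]); o=T[:3,3]
    return o+r*(zz-o[2])/r[2]
E
python3 - <<'E'
from h import *
np.set_printoptions(precision=4,suppress=True)
for n in("scene","top"):
    d=snap(n,f"pics/{n}0.png"); print(n,{k:d[k] for k in d if k not in("frame","depth")},(d["depth"]>0).mean())
s=observe(); print(s)
E
```

```text
pics
scene {'fx': 511.7150086486188, 'fy': 511.7150086486188, 'cx': 311.04352217483176, 'cy': 204.1361768665924, 'world_from_camera': array([[-0.4532,  0.5069, -0.7332, -0.0869],
       [-0.8914, -0.2547,  0.3749,  0.591 ],
       [ 0.0033,  0.8235,  0.5673,  0.5669],
       [ 0.    ,  0.    ,  0.    ,  1.    ]])} 0.99594921875
top {'fx': 372.43835673465543, 'fy': 372.43835673465543, 'cx': 323.31666368452824, 'cy': 201.0792352303458, 'world_from_camera': array([[-0.0043,  0.9928, -0.1199,  0.4345],
       [-0.9999, -0.0024,  0.0164,  0.2811],
       [ 0.016 ,  0.1199,  0.9927,  0.9528],
       [ 0.    ,  0.    ,  0.    ,  1.    ]])} 0.9958515625
{'clock': 0.1, 'q': array([-1.3681,  0.2458,  1.5588,  0.    ,  1.3387, -0.1741]), 'qd': array([-0.0019, -0.0012, -0.0029,  0.0005, -0.0015,  0.0012]), 'joint_efforts': array([ -0.0005, -43.067 , -32.713 ,  -0.0002,   0.0028,   0.    ]), 'ee_pos': array([ 0.2391, -0.6039,  0.2303]), 'orientation': array([[-0.0003,  0.3679, -0.9298],
       [ 0.0017, -0.9298, -0.3679],
       [-1.    , -0.0017, -0.0003]]), 'ft_force': array([-0.0932, -0.0017,  0.104 ]), 'moment': array([-0.0145, -0.048 , -0.0063]), 'gripper_width': 0.0854656872512461}
```

View pics/scene0.png

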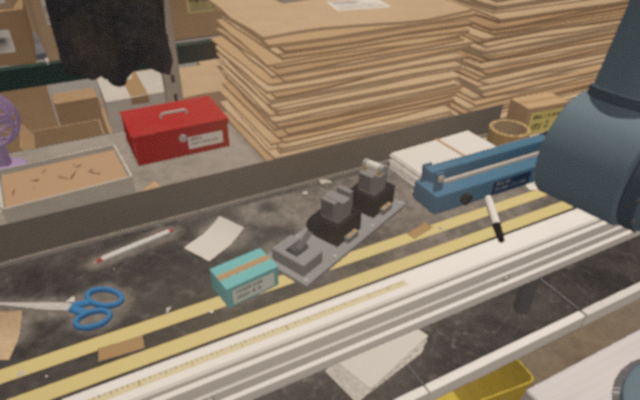

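View pics/top0.png

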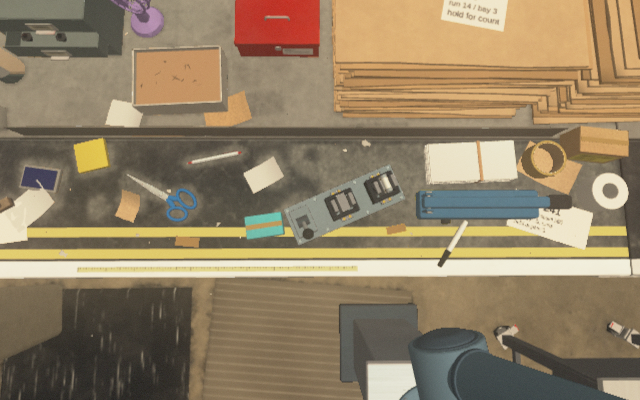

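```bash
python3 - <<'E'
from h import *
a=cv2.imread('pics/top0.png')[150:260,270:420]; b=cv2.imread('pics/scene0.png')[140:300,250:430]
cv2.imwrite('pics/top0c.png',cv2.resize(a,None,fx=5,fy=5,interpolation=cv2.INTER_CUBIC))
cv2.imwrite('pics/scene0c.png',cv2.resize(b,None,fx=3.7,fy=3.7,interpolation=cv2.INTER_CUBIC))
d=dict(np.load('/tmp/top.npz')); P=pts(d)
np.set_printoptions(precision=3,suppress=True)
for u,v in[(302,232),(307,233),(342,203),(382,185),(300,218),(360,240),(460,170),(482,205)]: print(u,v,P[v,u])
# plate by depth: 
z=P[...,2]; roi=np.zeros(z.shape,bool); roi[150:260,270:415]=1
for lo,hi in((.003,.015),(.04,.055),(.055,.09),(.09,.13)):
    m=roi&(z>lo)&(z<hi); print(lo,hi,m.sum(), P[m].mean(0) if m.any() else '')
E
```

```text
302 232 [0.469 0.319 0.033]
307 233 [0.464 0.304 0.113]
342 203 [0.535 0.223 0.084]
382 185 [0.578 0.127 0.082]
300 218 [0.503 0.324 0.038]
360 240 [ 0.449  0.172 -0.002]
460 170 [ 0.623 -0.079  0.037]
482 205 [ 0.529 -0.107  0.088]
0.003 0.015 2730 [0.541 0.231 0.007]
0.04 0.055 809 [0.539 0.218 0.046]
0.055 0.09 596 [0.552 0.183 0.08 ]
0.09 0.13 231 [0.527 0.202 0.103]
```

View pics/top0c.png

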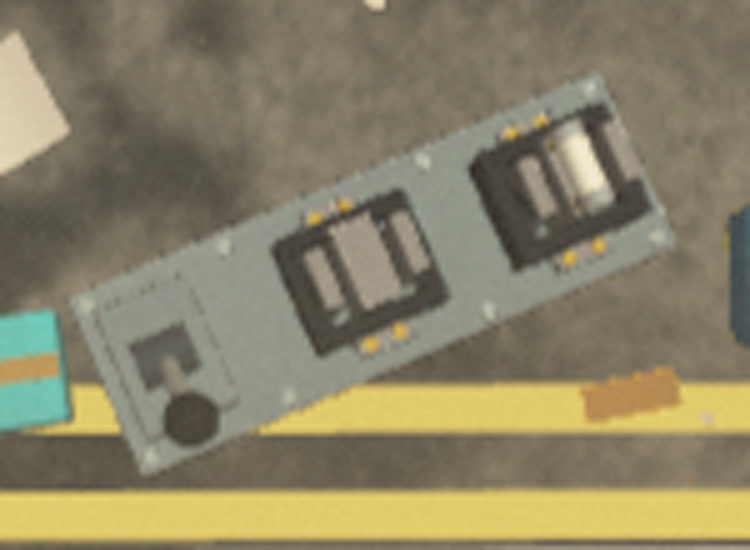

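View pics/scene0c.png

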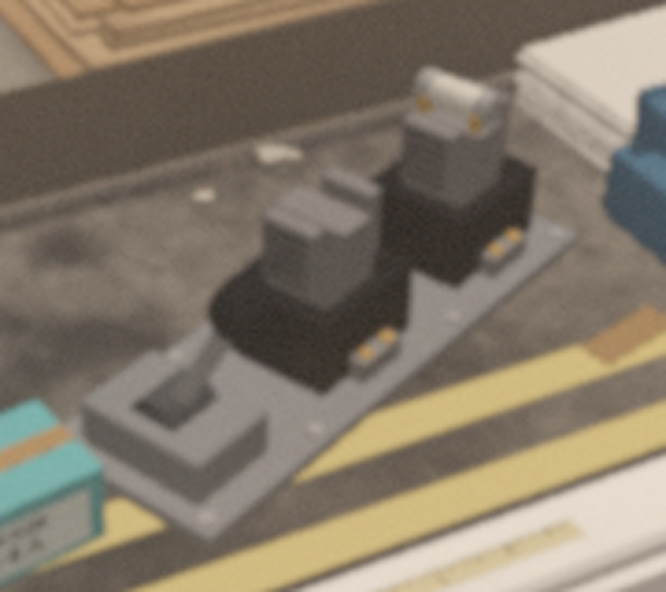

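```bash
python3 - <<'E'
from h import *
np.set_printoptions(precision=4,suppress=True)
d=dict(np.load('/tmp/top.npz')); P=pts(d); z=P[...,2]
# Plate footprint: everything in ROI, points on z~0.008 grey (b>=r)
hs=cv2.cvtColor(d["frame"],cv2.COLOR_RGB2HSV).astype(int); f=d["frame"].astype(int)
roi=np.zeros(z.shape,bool); roi[155:255,282:412]=1
m=roi&(f[...,2]>f[...,0]-2)&(f.sum(-1)>250)&(z>.002)&(z<.02)
m=cv2.morphologyEx(m.astype(np.uint8),cv2.MORPH_OPEN,np.ones((2,2)))
c=max(cv2.findContours(cv2.morphologyEx(m,cv2.MORPH_CLOSE,np.ones((9,9))),0,2)[0],key=cv2.contourArea)
q=np.array([ray(d,u,v,.008)[:2] for u,v in c[:,0]])
(cx,cy),wh,ang=cv2.minAreaRect((q*1000).astype(np.float32)); print("rect",cx,cy,wh,ang)
cr=[(70,300),(145,473),(672,243),(600,72)]
W=np.array([ray(d,270+(a+.5)/5-.5,150+(b+.5)/5-.5,.008)[:2] for a,b in cr]); print(W,W.mean(0),[np.linalg.norm(W[i]-W[i-1]) for i in range(4)])
yv=(W[0]-W[3])+(W[1]-W[2]); yaw=np.arctan2(-yv[0],yv[1]); print("yaw",yaw,np.degrees(yaw))
o=W.mean(0);R=np.array([[np.cos(yaw),-np.sin(yaw)],[np.sin(yaw),np.cos(yaw)]])
for y in(.115,.01,-.1): print(y,o+R@[0,y])
print("ball pred",o+R@[-.08*np.sin(.5),.115])
# checks: ball at z=.1, fuse centre top view
print("ball",ray(d,270+190/5,150+418/5,.1))
print("fuse top",ray(d,270+583/5,150+166/5,.102))
fm=roi&(z>.092)&(f.min(-1)>150); print("fuse depth",P[fm].mean(0),fm.sum())
pm=roi&(z>.08)&(z<.096)
print("paddle tops L,R",ray(d,270+537/5,150+188/5,.088),ray(d,270+621/5,150+150/5,.088))
print("blank paddles",ray(d,270+322/5,150+278/5,.088),ray(d,270+410/5,150+240/5,.088))
E
```

```text
Traceback (most recent call last):
ValueError: max() iterable argument is empty
```

```bash
cat > m.py <<'E'
from h import *
np.set_printoptions(precision=4,suppress=True)
d=dict(np.load('/tmp/top.npz')); P=pts(d); z=P[...,2]
f=d["frame"].astype(int); print(f[222,320],f[185,400],f[175,330])
roi=np.zeros(z.shape,bool); roi[155:255,282:412]=1
m=(roi&(z>.004)).astype(np.uint8); m[:, :]=m; 
m=cv2.morphologyEx(m,cv2.MORPH_OPEN,np.ones((3,3)))
teal=(f[...,1]-f[...,0]>30); m[cv2.dilate(teal.astype(np.uint8),np.ones((3,3)))>0]=0
c=max(cv2.findContours(m,0,2)[0],key=cv2.contourArea)
q=np.array([ray(d,u,v,.008)[:2] for u,v in c[:,0]])
print("rect",cv2.minAreaRect((q*1000).astype(np.float32)))
cr=[(70,300),(145,473),(672,243),(600,72)]
W=np.array([ray(d,270+(a+.5)/5-.5,150+(b+.5)/5-.5,.008)[:2] for a,b in cr]); print(W,W.mean(0),[np.linalg.norm(W[i]-W[i-1]) for i in range(4)])
yv=(W[0]-W[3])+(W[1]-W[2]); yaw=np.arctan2(-yv[0],yv[1]); print("yaw",yaw,np.degrees(yaw))
o=W.mean(0);R=np.array([[np.cos(yaw),-np.sin(yaw)],[np.sin(yaw),np.cos(yaw)]])
for y in(.115,.01,-.1): print(y,o+R@[0,y])
print("ball pred",o+R@[-.08*np.sin(.5),.115])
print("ball",ray(d,270+190/5,150+418/5,.1))
print("fuse top",ray(d,270+583/5,150+166/5,.102))
fm=roi&(z>.092)&(f.min(-1)>150); print("fuse depth",P[fm].mean(0) if fm.any() else 0,fm.sum())
print("paddle tops L,R",ray(d,270+537/5,150+188/5,.088),ray(d,270+621/5,150+150/5,.088))
print("blank paddles",ray(d,270+322/5,150+278/5,.088),ray(d,270+410/5,150+240/5,.088))
E
python3 m.py
```

```text
[147 152 136] [129 123 102] [125 117 100]
rect ((540.6019287109375, 211.67129516601562), (99.70455169677734, 298.84124755859375), 23.195693969726562)
[[0.527  0.3667]
 [0.4394 0.3282]
 [0.5556 0.0583]
 [0.6451 0.0931]] [0.5418 0.2116] [np.float64(0.2979431918867726), np.float64(0.09567294711543355), np.float64(0.29381171081052904), np.float64(0.09604599964860415)]
yaw 0.40694247078433365 23.316086080568127
0.115 [0.4962 0.3172]
0.01 [0.5378 0.2208]
-0.1 [0.5813 0.1197]
ball pred [0.461 0.302]
ball [0.4629 0.3023 0.1   ]
fuse top [0.5787 0.12   0.102 ]
fuse depth [0.5812 0.1199 0.0998] 70
paddle tops L,R [0.5706 0.1393 0.088 ] [0.5887 0.0991 0.088 ]
blank paddles [0.5282 0.241  0.088 ] [0.5461 0.1995 0.088 ]
```

```bash
python3 -m creep '[[[0,-3.55,-3.47],0],[[0,-3.55,-3.47],0],[[0,-3.55,-3.47],0],[[0,-3.55,-3.47],0],[[0,-3.55,-3.47],0],[[0,-3.55,-3.47],0],[[0,-3.55,-3.47],0],[[0,-3.55,-3.47],0],[[0,-3.55,-3.47],0],[[0,-3.55,-3.47],0],[[0,-3.55,-3.47],-0.028]]' 0 20
cat >> h.py <<'E'
O=np.array([.541,.2117]); YAW=.405
def rel(x,y,z):
    s=observe(); R=np.array(s["orientation"]); p=np.array(s["ee_pos"])
    c,n=np.cos(YAW),np.sin(YAW); t=np.array([*(O+np.array([[c,-n],[n,c]])@[x,y]),z])
    uy=np.array([-n,c]); yy=R[:2,1]*-1; tw=np.arctan2(uy[1],uy[0])-np.arctan2(yy[1],yy[0])
    print("t",s["clock"],"ee",p.round(4),"w",round(s["gripper_width"],4),"F",s["ft_force"].round(1),"tool cm",(R.T@(t-p)*100).round(2),"turn x",round(-tw,4))
    c2=(np.array([[c,n],[-n,c]])@(p[:2]-O)); print("unit pos",c2.round(4))
E
python3 -c "
from h import *;rel(-.085,.115,.088)"
```

```text
clock: 1.2
ee_pos: [0.4506, -0.0988, 0.2312]
orientation: [[0.0, 0.394, -0.919], [-0.0, -0.919, -0.394], [-1.0, 0.0, -0.0]]
ft_force: [1.0, -1.0, -0.2]
gripper_width: -0.0
t 1.2 ee [ 0.4506 -0.0988  0.2312] w -0.0 F [ 1.  -1.  -0.2] tool cm [ 14.31 -36.47 -12.05] turn x 0.0003
unit pos [-0.2055 -0.2497]
```

```bash
python3 -m creep '[[[0,-4.56,-1.51],0],[[0,-4.56,-1.51],0],[[0,-4.56,-1.51],0],[[0,-4.56,-1.51],0],[[0,-4.56,-1.51],0],[[0,-4.56,-1.51],0],[[0,-4.56,-1.51],0],[[0,-4.56,-1.51],0],[[4.77,0,0],0],[[4.77,0,0],0],[[4.77,0,0],0],[[0,0,0],0]]'
python3 -c "
from h import *;rel(.016,.115,.088);snap('scene','pics/s1.png')"
```

```text
clock: 2.4
ee_pos: [0.4119, 0.2799, 0.0812]
orientation: [[-0.015, 0.394, -0.919], [-0.006, -0.919, -0.394], [-1.0, -0.001, 0.016]]
ft_force: [-1.3, -0.2, 0.2]
gripper_width: -0.0003
t 2.4 ee [0.4119 0.2799 0.0812] w -0.0003 F [-1.3 -0.2  0.2] tool cm [ -0.85  -0.15 -10.77] turn x 0.0001
unit pos [-0.0918  0.1135]
```

View pics/s1.png

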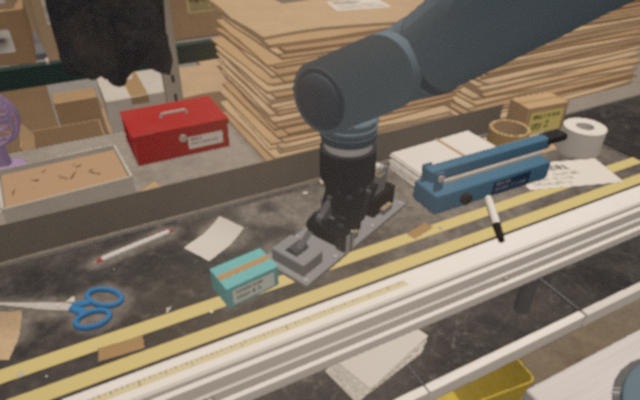

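```bash
python3 -m creep '[[[0,0,0],0],[[0,0,-1.2],0],[[0,0,-1.2],0],[[0,0,-1.2],0],[[0,0,-1.2],0],[[0,0,-1.2],0],[[0,0,-1.2],0],[[0,0,-1.0],0]]'
python3 -c "
from h import *;rel(.016,.115,.088)"
```

```text
clock: 3.25
ee_pos: [0.4945, 0.3149, 0.0883]
orientation: [[0.0, 0.394, -0.919], [0.0, -0.919, -0.394], [-1.0, -0.0, -0.0]]
ft_force: [-0.7, 0.1, -0.4]
gripper_width: 0.0
t 3.25 ee [0.4945 0.3149 0.0883] w 0.0 F [-0.7  0.1 -0.4] tool cm [ 0.03 -0.19 -1.81] turn x -0.0003
unit pos [-0.0021  0.1131]
```

```bash
python3 -m creep '[[[0,0,-0.7],0],[[0,0,-0.6],0],[[0,0,-0.4],0],[[0,0,0],0]]'
python3 -c "
from h import *;rel(.016,.115,.088)"
```

```text
clock: 3.65
ee_pos: [0.5092, 0.3212, 0.0882]
orientation: [[0.0, 0.394, -0.919], [0.0, -0.919, -0.394], [-1.0, 0.0, -0.0]]
ft_force: [-1.8, -0.7, 0.2]
gripper_width: 0.0001
t 3.65 ee [0.5092 0.3212 0.0882] w 0.0001 F [-1.8 -0.7  0.2] tool cm [ 0.02 -0.19 -0.21] turn x -0.0003
unit pos [0.0139 0.1131]
```

```bash
python3 -m creep '[[[0,0,-0.2],0],[[0,0,-0.1],0],[[0,0,0],0]]'
python3 -c "
from h import *;rel(.016,.115,.088)"
python3 -m creep '[[[0,0,-0.15],0],[[0,0,0],0]]'
```

```text
clock: 3.95
ee_pos: [0.5114, 0.3222, 0.0882]
orientation: [[-0.0, 0.394, -0.919], [-0.0, -0.919, -0.394], [-1.0, -0.0, 0.0]]
ft_force: [-0.0, 0.4, 0.2]
gripper_width: 0.0004
t 3.95 ee [0.5114 0.3222 0.0882] w 0.0004 F [-0.   0.4  0.2] tool cm [ 0.02 -0.18  0.03] turn x -0.0002
unit pos [0.0163 0.1132]
clock: 4.15
ee_pos: [0.5122, 0.3225, 0.088]
orientation: [[-0.002, 0.394, -0.919], [-0.001, -0.919, -0.394], [-1.0, 0.0, 0.002]]
ft_force: [-3.8, -1.5, 0.4]
gripper_width: 0.0001
```

```bash
python3 -m creep '[[[0,0,-0.15],0],[[0,0,0],0]]'; python3 -m creep '[[[0,0,-0.15],0],[[0,0,0],0]]'
```

```text
clock: 4.35
ee_pos: [0.5124, 0.3227, 0.0879]
orientation: [[-0.005, 0.394, -0.919], [-0.003, -0.919, -0.394], [-1.0, 0.0, 0.006]]
ft_force: [-9.8, -4.4, 5.4]
gripper_width: -0.0003
clock: 4.55
ee_pos: [0.5126, 0.3227, 0.0878]
orientation: [[-0.009, 0.394, -0.919], [-0.004, -0.919, -0.394], [-1.0, 0.0, 0.01]]
ft_force: [-13.1, -6.0, 9.3]
gripper_width: 0.0003
```

```bash
python3 -m creep '[[[0,0,2],0],[[0,0,2],0],[[-4.5,0,0],0],[[-4.5,0,0],0],[[-3,2,-1],0],[[0,4.5,-0.5],0],[[0,4.5,-0.4],0],[[0,4.5,0],0],[[0,4.5,0],0],[[0,0,0],0],[[0,0,0],0]]' 100
python3 -c "
from h import *;rel(0,-.1,.13);snap('top','pics/t2.png');snap('scene','pics/s2.png')"
```

```text
clock: 5.65
ee_pos: [0.5759, 0.1311, 0.2086]
orientation: [[0.001, 0.392, -0.92], [0.0, -0.92, -0.392], [-1.0, 0.0, -0.002]]
ft_force: [0.4, 0.4, -0.5]
gripper_width: 0.0855
t 5.65 ee [0.5759 0.1311 0.2086] w 0.0855 F [ 0.4  0.4 -0.5] tool cm [7.86 1.22 0.04] turn x -0.0023
unit pos [ 0.0003 -0.0878]
```

View pics/t2.png

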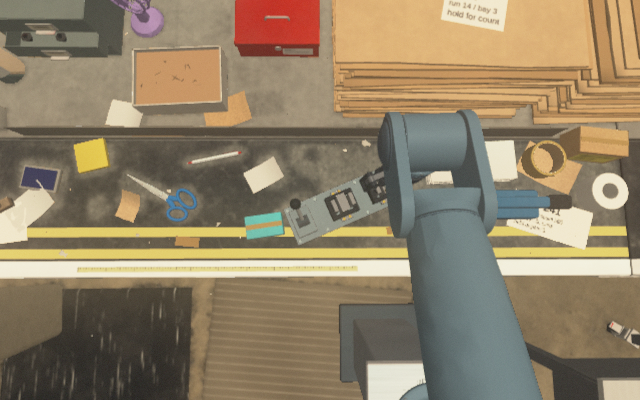

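View pics/s2.png

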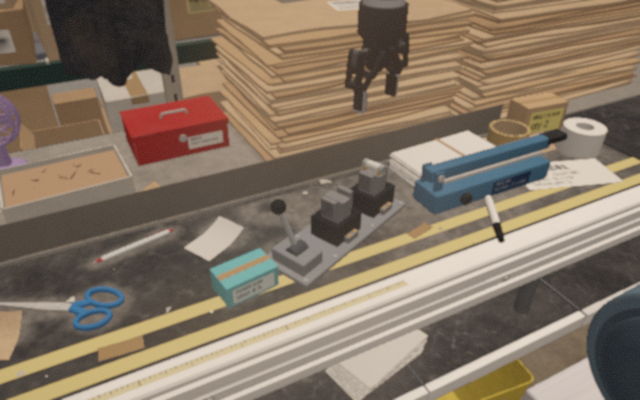

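The lever now leans away: ball at (278,206) in scene and (295,204) in top. Both carriers are still seated. Next I check the lever angle and approach the fuse.

```bash
python3 - <<'E'
from h import *
c,n=np.cos(YAW),np.sin(YAW)
for nm in('top','scene'):
    d=dict(np.load(f'/tmp/{nm}.npz')); g=d["frame"].max(-1)
    r=(slice(195,212),slice(286,304)) if nm=='top' else (slice(196,216),slice(268,288))
    m=cv2.connectedComponentsWithStats((g[r]<62).astype(np.uint8)); i=1+m[2][1:,4].argmax()
    u,v=m[3][i]+[r[1].start,r[0].start]; p=ray(d,u,v,.1)[:2]; x,y=np.array([[c,n],[-n,c]])@(p-O)
    print(nm,u,v,m[2][i,4],"unit",x,y,"angle",.5+np.arcsin(np.clip(x/.08,-1,1)))
d=dict(np.load('/tmp/scene.npz'));P=pts(d);f=d["frame"].astype(int)
m=(P[...,2]>.093)&(P[...,2]<.11)&(f.min(-1)>140);m[:, :350]=0;m[:,395:]=0;m[:150]=0;m[190:]=0
if m.any(): p=P[m].mean(0);print("fuse",p,m.sum(),np.array([[c,n],[-n,c]])@(p[:2]-O))
E
python3 -m creep '[[[2,0.6,0],-0.002],[[3,0.62,0],0],[[2.86,0,0],0],[[0,0,0],0]]' 100 40
python3 -c "
from h import *;rel(0,-.1,.051)"
```

```text
clock: 6.15
ee_pos: [0.5764, 0.1219, 0.1252]
orientation: [[-0.009, 0.397, -0.918], [0.0, -0.918, -0.397], [-1.0, -0.003, 0.008]]
ft_force: [-0.1, -0.2, 0.3]
gripper_width: 0.0852
t 6.15 ee [0.5764 0.1219 0.1252] w 0.0852 F [-0.1 -0.2  0.3] tool cm [ 7.41  0.38 -0.34] turn x 0.0037
unit pos [-0.0029 -0.0965]Traceback (most recent call last):
  File "<stdin>", line 6, in <module>
ValueError: attempt to get argmax of an empty sequence
```

```bash
python3 - <<'E'
from h import *
c,n=np.cos(YAW),np.sin(YAW)
for nm in('top','scene'):
    d=dict(np.load(f'/tmp/{nm}.npz')); g=d["frame"].max(-1)
    r=(slice(195,212),slice(286,304)) if nm=='top' else (slice(196,216),slice(268,288))
    th=(int(g[r].min())+int(np.median(g[r])))/2
    m=cv2.connectedComponentsWithStats((g[r]<th).astype(np.uint8)); i=1+m[2][1:,4].argmax()
    u,v=m[3][i]+[r[1].start,r[0].start]; p=ray(d,u,v,.1)[:2]; x,y=np.array([[c,n],[-n,c]])@(p-O)
    print(nm,u,v,m[2][i,4],"unit",x,y,"angle",.5+np.arcsin(np.clip(x/.08,-1,1)))
d=dict(np.load('/tmp/scene.npz'));P=pts(d);f=d["frame"].astype(int)
m=(P[...,2]>.093)&(P[...,2]<.11)&(f.min(-1)>140);m[:, :350]=0;m[:,395:]=0;m[:150]=0;m[190:]=0
if m.any(): p=P[m].mean(0);print("fuse",p,m.sum(),np.array([[c,n],[-n,c]])@(p[:2]-O))
E
python3 -m creep '[[[0,0,0],0],[[0,0,0],0]]'
python3 -c "
from h import *;rel(0,-.1,.051)"
```

```text
top 294.83516483516485 203.47252747252747 91 unit 0.03947461177613603 0.11464861175839705 angle 1.016031906317312
scene 277.64473684210526 206.42763157894737 152 unit 0.042087044402903125 0.1139732092178292 angle 1.0539940248985262
fuse [0.58279945 0.12249334 0.09953828] 76 [ 0.00326888 -0.09845983]
clock: 6.35
ee_pos: [0.5811, 0.1214, 0.1317]
orientation: [[0.003, 0.397, -0.918], [0.0, -0.918, -0.397], [-1.0, 0.001, -0.003]]
ft_force: [-0.0, -0.5, 0.6]
gripper_width: 0.0853
t 6.35 ee [0.5811 0.1214 0.1317] w 0.0853 F [-0.  -0.5  0.6] tool cm [8.07 0.11 0.16] turn x 0.003
unit pos [ 0.0013 -0.0988]
```

```bash
python3 -m creep '[[[2,0,0],0.003],[[2,0,0],0],[[2,0,0],0],[[1.2,0,0],0],[[0.6,0,0],0],[[0,0,0],0],[[0,0,0],0],[[0,0,0],0]]'
python3 -c "
from h import *;rel(0,-.1,.051);snap('scene','pics/s3.png')
cv2.imwrite('pics/s3c.png',cv2.resize(cv2.imread('pics/s3.png')[80:250,270:450],None,fx=3.4,fy=3.4))"
```

```text
clock: 7.15
ee_pos: [0.5809, 0.1207, 0.0528]
orientation: [[0.002, 0.393, -0.92], [0.0, -0.92, -0.393], [-1.0, 0.001, -0.002]]
ft_force: [-0.0, 0.4, 0.1]
gripper_width: 0.0856
t 7.15 ee [0.5809 0.1207 0.0528] w 0.0856 F [-0.   0.4  0.1] tool cm [0.18 0.06 0.08] turn x -0.0012
unit pos [ 0.0008 -0.0994]
```

View pics/s3c.png

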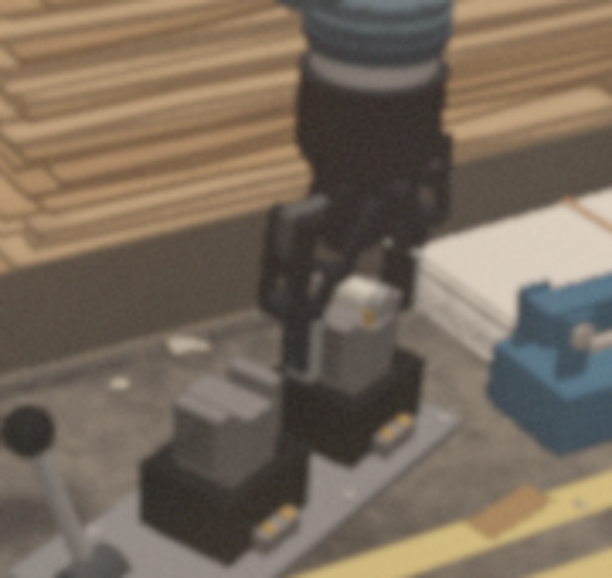

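The fingers straddle the fuse carrier, with the left finger between the two bases at crop (297,340). The lever ball is clear at crop (28,430). Closing now.

```bash
python3 -m creep '[[[0,0,0],0],[[0,0,0],0],[[0,0,0],0],[[0,0,0],0],[[0,0,0],0],[[0,0,0],0],[[0,0,0],0],[[0,0,0],0]]' 0 40
python3 -m creep '[[[0,0,0],0],[[0,0,0],0]]'
```

```text
clock: 8.0
ee_pos: [0.5817, 0.1199, 0.0538]
orientation: [[0.003, 0.393, -0.919], [-0.001, -0.919, -0.393], [-1.0, 0.003, -0.003]]
ft_force: [-1.7, -3.6, 9.2]
gripper_width: 0.0382
clock: 8.2
ee_pos: [0.5817, 0.1199, 0.0538]
orientation: [[0.003, 0.393, -0.919], [-0.001, -0.919, -0.393], [-1.0, 0.003, -0.003]]
ft_force: [-2.1, -4.3, 8.5]
gripper_width: 0.0381
```

```bash
python3 -c "
from h import *;snap('scene','pics/s4.png')
cv2.imwrite('pics/s4c.png',cv2.resize(cv2.imread('pics/s4.png')[120:240,310:430],None,fx=4.8,fy=4.8,interpolation=cv2.INTER_CUBIC))"
```

```text
(no output)
```

View pics/s4c.png

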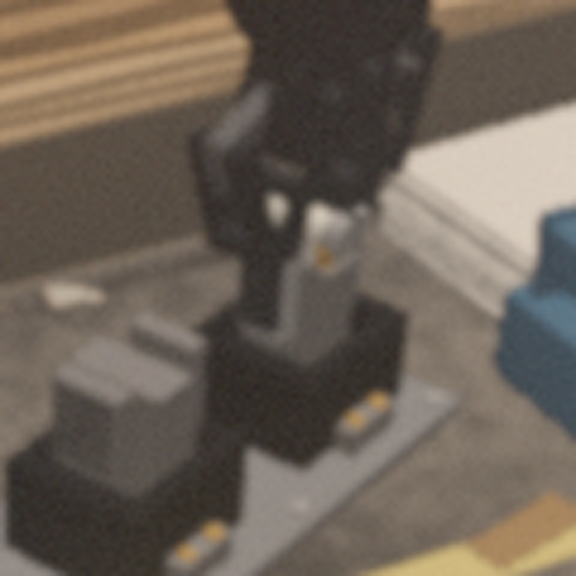

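The pads bear on the paddles and the carrier is still seated, fuse at crop (335,220). I'll lift gently first.

```bash
python3 -m creep '[[[-0.5,0,0],0],[[-0.5,0,0],0],[[0,0,0],0]]'
python3 -m creep '[[[-0.7,0,0],0],[[-0.7,0,0],0],[[-0.7,0,0],0],[[0,0,0],0]]'
```

```text
clock: 8.55
ee_pos: [0.5801, 0.1208, 0.062]
orientation: [[0.001, 0.393, -0.92], [0.0, -0.92, -0.393], [-1.0, 0.0, -0.001]]
ft_force: [0.2, -0.4, -1.7]
gripper_width: 0.0379
clock: 8.95
ee_pos: [0.5809, 0.1207, 0.0842]
orientation: [[0.003, 0.393, -0.92], [0.0, -0.92, -0.393], [-1.0, 0.001, -0.002]]
ft_force: [0.7, 0.0, -1.9]
gripper_width: 0.0383
```

```bash
python3 -m creep '[[[-1,0,0],0],[[-1.5,0,0],0],[[-1.5,0,0],0],[[-1.5,0,0],0],[[-1.5,0,0],0],[[-1.5,0,0],0],[[-0.7,0,0],0],[[0,0,0],0],[[0,0,0],0],[[0,0,0],0],[[0,0,0],0]]'
python3 -c "
from h import *;snap('scene','pics/s5.png');snap('top','pics/t5.png');rel(0,-.1,.17)
cv2.imwrite('pics/s5c.png',cv2.resize(cv2.imread('pics/s5.png')[60:300,250:450],None,fx=2.5,fy=2.5,interpolation=cv2.INTER_CUBIC))"
```

```text
clock: 10.05
ee_pos: [0.5794, 0.1206, 0.1736]
orientation: [[-0.002, 0.393, -0.92], [-0.0, -0.92, -0.393], [-1.0, -0.001, 0.002]]
ft_force: [0.4, 0.7, -1.4]
gripper_width: 0.038
t 10.15 ee [0.5796 0.1206 0.1739] w 0.0382 F [ 0.4  0.7 -1.9] tool cm [ 0.39  0.11 -0.04] turn x -0.0013
unit pos [-0.0004 -0.0989]
```

View pics/s5c.png

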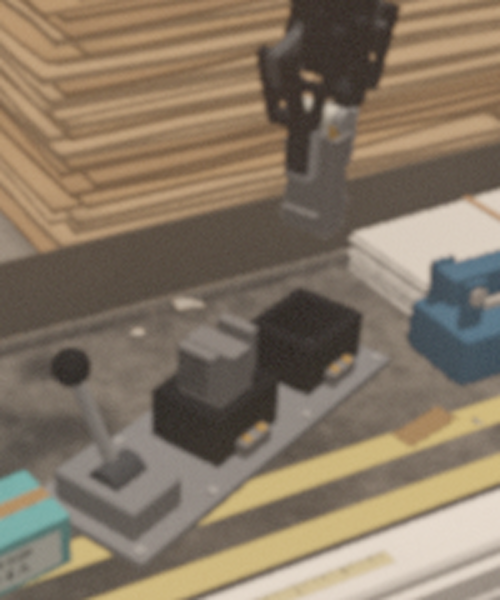

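The carrier hangs upright, foot at crop (320,225) well above its empty base. The blank is seated at (215,360) and the lever is off at (70,368). I'll let it settle, then measure.

```bash
python3 -m creep '[[[0,0,0],0],[[0,0,0],0],[[0,0,0],0],[[0,0,0],0],[[0,0,0],0],[[0,0,0],0],[[0,0,0],0],[[0,0,0],0]]'
python3 - <<'E'
from h import *
a=np.array(observe()["ee_pos"])
d=snap('scene','pics/s6.png');P=pts(d);f=d["frame"].astype(int)
# carrier pixels: within crop, points close to TCP axis in xy; not black fingers
m=np.zeros(P.shape[:2],bool);m[90:160,355:400]=1
m&=(np.hypot(P[...,0]-a[0],P[...,1]-a[1])<.045)&(f.max(-1)>80)
print(m.sum(),"lowest z",np.percentile(P[m][:,2],[1,5,99]).round(4))
c,n=np.cos(YAW),np.sin(YAW);z=P[...,2];t=np.load('/tmp/top.npz')
s=observe();print(a,s["ee_pos"],s["gripper_width"],s["ft_force"].round(2),np.abs(s["qd"]).max())
b=cv2.imread('pics/s4.png')[185:245,305:360].astype(int); e=cv2.imread('pics/s6.png')[185:245,305:360].astype(int)
print("blank area shift",cv2.phaseCorrelate(b.mean(-1),e.mean(-1)))
E
```

```text
clock: 10.95
ee_pos: [0.58, 0.1207, 0.1746]
orientation: [[-0.0, 0.393, -0.92], [0.0, -0.92, -0.393], [-1.0, -0.0, -0.0]]
ft_force: [0.0, -0.5, -1.1]
gripper_width: 0.0382
1140 lowest z [0.1301 0.1349 0.2401]
[0.57995171 0.12066035 0.17460186] [0.57996107 0.12065388 0.17459337] 0.03813118136587823 [-0.24  0.21 -1.44] 0.0014638220300315253
blank area shift ((-0.07720296912036417, -0.01394604583717296), 1.0071502720521708)
```

Foot at about 0.13 m (roughly 8 cm above the base top). The arm is still and the blank hasn't moved, so I'm handing in.

```bash
python3 -c "
from h import *;print(sign_off())"
```

```text
the job is handed in; nothing more can be done
None
```

I pushed the isolator lever over until it met its stop. Then I pinched the fuse carrier's catches, lifted it straight up about 12 cm and handed in at about 11 s, still holding it with a 40 N grip.

Last checks before handing in:
- **Lever:** both cameras put it at about 1.0 rad. That was measured just after the push, and the later pictures still show it off.
- **Fuse carrier:** its foot was about 8 cm above the base top. It looked upright in the picture, the fingers were vertical, and the joints were practically still.
- **Blank carrier:** it stayed in its base; the image shift since just before the lift was under 0.1 pixel.
- **Weight:** the wrist force read 1.1 to 1.9 N downward, which fits a carrier of 0.13 to 0.23 kg.

One reading disagreed: the finger opening was 38 mm, against the 42 mm expected with the catches fully in. I put this down to give in the pads under grip force. I could not read the catch travel directly, but the carrier came out without catching on the base.

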